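# Set a copier's paper cassette to a stack of card blanks

### The arm

A 6-joint arm with a two-finger parallel gripper is mounted at the origin on the work surface. World frame = base frame: x ahead of the robot, y to its left, z up, the work surface at z = 0. Lengths are in m, angles in rad, forces in N, time in s.
With the tool pointing down it reaches from about 0.325 to 0.875 m from the base axis. Payload 4.4 kg.
Tool frame: the origin (TCP) lies at the very end of the fingers, on their centre line; the grasp point (between the pads) lies 19 mm behind it; z points along the fingers, y is the line along which they close (so a half turn about z gives the same grasp; the last joint's range is limited). The gripper opens to 85 mm and grips with 20 to 120 N. Pads are 22 mm wide; open, the fingers measure 114 mm over their backs; the gripper's body (76 mm by 85 mm) begins 54 mm behind the grasp point. The pads swing forward as they close: fully open they stand 13 mm farther back than shut.
Start: joints at [0.976, 0.207, 1.542, -0, 1.393, -0.15], TCP at [0.247, 0.519, 0.231] pointing down, gripper open.
Joint ranges: [-2.73, 2.73], [-0.86, 2.22], [0.23, 2.46], [-1.11, 4.25], [0.08, 2.63], [-2.82, 2.82]. Speed limits (rad/s): [2.79, 2.79, 3.14, 3.14, 3.14, 3.14].

### API

Orientations are given as a unit quaternion [x, y, z, w].
In Python, from workcell import ctrl, optics, nets gives the robot as it stands.
- The arm moves only by the tool step_arm, never from a script. Its argument "plan" is a list of rows, each an object of numbers: "x", "y", "z": the shift along the world's x, y, z in units of 30 mm (1.0 is 30 mm); "roll": the turn about the world's z in units of 6 degrees (1.0 is 6 degrees). In form: [{"x": .., "y": .., "z": .., "roll": ..}, ...]. A call has 1 to 10 rows; each row is the pose to reach, as a shift and turn from the pose commanded when the call began; what a row does not reach only later rows make up. A row lasts 1/12 s, in which the tool goes at most 41.7 mm and 7.16 degrees, less where a joint would pass 70% of its speed; a pose out of reach is approached as far as the arm can. A call with a gripper value outside its range is refused whole. "claw" is the closure, from 0 (fully open) to 1 (shut), set as the call begins (left out, the last holds). The fingers move at their own pace and stop on an object; "grip_force" is the grip in N (left out, the last holds). Time passes only in rows, so rows that repeat a pose let the fingers close. It gives the time, the measured TCP pose, the force, the opening and the grip force at its end, in the units of the state.
- ctrl.sense(): the state, without advancing time (a new reading comes with each control period).
- optics.grab_frame(name): name is "side" or "top"; returns the picture (480x640x3 uint8, red, green, blue); there is no depth.
- optics.get_calibration(name): a dict with "intrinsics" (3x3 intrinsics, pixels), "world_from_camera" (4x4, takes a point from camera to world coordinates). Camera axes: x right, y down, z forward; pixel columns grow to the right and rows downward; lengths in m; the calibration is good to about 2 mm. A picture is of the moment at which its call begins. get_calibration takes no time and is no camera call.
- ctrl.finish_job(): hands the job in; it is judged then, once.
Trained networks look in the newest picture that a camera, given by its name, has taken for a name from the list of things; names that differ only in an ending like _2 or _b are one class to them, and where a whole thing is asked for, a point or a joint stands for the part that bears it (a point fixed in the world has none). Each returns a list of dicts, best first, with "confidence" (0 to 1); they miss things now and then, are a little off and sometimes report something else, mostly with a low value. They report only what shows in the picture. A call takes as long as a camera call.
- nets.recognise(camera, target): "extent" ([centre column, centre row, width, height] in pixels, round what is visible of it).
- nets.masks_of(camera, target): "region" (480x640 bool, what is visible of it) and "extent" ([centre column, centre row, width, height] in pixels, round what is visible of it).
The state is a dict: "time_s": time; "q": joint angles; "qvel": joint speeds; "joint_efforts": joint torques, N m; "tcp_pos": TCP position; "eef_rot": TCP orientation; "wrist_force": force on the tool from outside, world axes, zero at the start; "torque": the same for the moment, N m; "finger_gap": opening from 0.0 (shut) to 1.0 (fully open); "grasp_force": force on a finger pad.
Only numpy, scipy, OpenCV 4.12 (cv2) and the standard library are available. Lean on these libraries where they do the work, as an engineer would, in place of code of your own. Each camera call takes 0.05 s, during which the arm holds its last target. There are 200 camera calls.

### The job

Set the guides of this copier cassette to the stack of cards lying in it. First slide the length stop by its green grip until the stack sits square against the feed wall, and leave the stop there; then slide the side guides in by their green grip until you feel both of them nip the stack, and ease them back about a millimetre so that the cards are free to feed but cannot wander. Work gently so that no card edge gets marked, leave the waiting stacks, the stapler and the pen pot alone, and let go at the end.

Things in the scene. Friction and masses are not known exactly. Their poses are not given: they have to be found in the camera images.
- cassette: Copier paper cassette, fixed on the counter: light grey open tray. Origin on the counter mid-tray; x = feed direction (from white front panel with black pull, at x -200..-175 mm, 64 mm high, to the dark feed head with rollers), y left, z up. Floor 12 mm above the counter; side walls' inner faces y = +-150 mm, tops 52 mm; feed wall's inner face x = +120 mm, top 50 mm.
- length_stop (a joint): Slide of the length stop behind the stack, metres, 0 to 0.10, grows as it is drawn back: its face stands at cassette x = -20 mm minus this value (0.008 = touching a stack that sits against the feed wall). It drags with about 3 N and stays where left; pushing the stack adds some 2 to 5 N; the force climbs steeply once the stack meets the feed wall. Over 14 N on them marks the cards.
- stop_grip (a point): Middle of the upper part of the length stop's upright green grip, 58 mm above the counter. The grip is 14 mm (cassette x) by 22 mm (cassette y), its top 73 mm above the counter; it stands 27 mm behind the stop's face. Axes as the cassette's.
- stop_face (a point): Foot of the face of the grey upright plate of the length stop that bears on the stack: 70 mm wide, 3 mm thick, top 50 mm above the counter. Axes as the cassette's.
- side_guide (a joint): Slide of the two side guides, joined by rack and pinion so both move equally and oppositely. Metres, 0 to 0.06, grows as they open: each inner face is 44 mm plus this from the centre line. They drag with about 3 N and stay put. One guide may first push an off-centre stack (2 to 5 N more); where both bear on it the hand force (roughly drag plus both sides) climbs steeply. 4 N a side is a nip, over 14 N marks cards.
- side_grip (a point): Middle of the upper part of the upright green grip on the left side guide (the pair's only grip), 58 mm above the counter. The grip is 22 mm (cassette x) by 14 mm (cassette y), top 73 mm above the counter; it stands 27 mm outside the left guide's inner face, at cassette x = 45 mm. Axes as the cassette's.
- left_face (a point): Foot of the inner face of the left guide's grey upright plate with a red fill line: 110 mm long (cassette x), 3 mm thick, top 52 mm above the counter. The point is at mid-length; axes as the cassette's.
- right_guide: The right side guide: the same plate, without a grip; origin at the foot of its inner face, mid-length; axes as the cassette's.
- stack_a: One of three stacks of stiff card blanks, alike to the eye: 148 mm long (its x), 36 mm high, cream edges, blue panel on top, 0.3 to 0.55 kg. Cut in the shop, so the widths (y) differ, anywhere from 95 to 111 mm; nobody knows which is how wide. One lies in the cassette (which one changes), two wait on the plywood board to its right. Origin at the centre of its underside.
- stack_b: One of three stacks of stiff card blanks, alike to the eye: 148 mm long (its x), 36 mm high, cream edges, blue panel on top, 0.3 to 0.55 kg. Cut in the shop, so the widths (y) differ, anywhere from 95 to 111 mm; nobody knows which is how wide. One lies in the cassette (which one changes), two wait on the plywood board to its right. Origin at the centre of its underside.
- stack_c: One of three stacks of stiff card blanks, alike to the eye: 148 mm long (its x), 36 mm high, cream edges, blue panel on top, 0.3 to 0.55 kg. Cut in the shop, so the widths (y) differ, anywhere from 95 to 111 mm; nobody knows which is how wide. One lies in the cassette (which one changes), two wait on the plywood board to its right. Origin at the centre of its underside.
- stapler: A red and black stapler, 135 x 36 x 42 mm, loose on the counter; origin at the centre of its underside.
- pen_pot: A black square pen pot with pens, 75 x 75 mm, 95 mm high (pens to 146 mm), loose on the counter; origin at the centre of its underside.

How it is judged:
By the outcome, as a careful person would: the job done as asked, in the order asked, and still so for the second after the job is handed in, with the robot touching nothing.
It also fails if it takes over 70 s, if anything falls off the work surface, if the arm or the gripper's body presses on something with over 40 N, if the wrist force passes 120 N, or if a joint passes its speed limit or range.

## Working session

There is one attempt and no reset: what is moved stays moved. The work goes in short steps, Python scripts to look and compute and a tool call to move; the robot and the scene stay as the last step left them, time stands still between calls to the robot, and variables do not carry over. Pictures are saved under pics/ and viewed, at most 10 in all, crops included, and the job is handed in when it is done.

Besides the shell and the picture viewer there is one more tool, called after "Call:" as name(argument=value, ...) on one line, values as JSON. step_arm: Moves the arm, as the interface text tells. Its arguments: {"type":"object","properties":{"plan":{"type":"array"},"claw":{"type":"number"},"grip_force":{"type":"number"}},"required":["plan"]}

```bash
mkdir -p pics; cat > h.py <<'E'
import numpy as np, cv2
from workcell import ctrl, optics, nets
def cal(n):
    c=optics.get_calibration(n); return np.array(c["intrinsics"]),np.array(c["world_from_camera"])
def at_z(n,px,z):
    K,T=cal(n); d=T[:3,:3]@np.linalg.inv(K)@np.array([px[0],px[1],1.]); o=T[:3,3]
    return o+d*(z-o[2])/d[2]
def proj(n,P):
    K,T=cal(n); p=K@(T[:3,:3].T@(np.array(P)-T[:3,3])); return p[:2]/p[2]
def save(n,f):
    im=optics.grab_frame(n); cv2.imwrite(f"pics/{f}.png",im[:,:,::-1]); return im
E
python3 - <<'E'
from h import *
for n in("top","side"):
    save(n,n+"0"); print(n,cal(n)[1].round(3).tolist())
    for t in("cassette","stop_grip","side_grip","stack_a"):
        for r in nets.recognise(n,t)[:4]: print(t,round(r["confidence"],2),np.round(r["extent"],1))
s=ctrl.sense();print({k:np.round(v,3) for k,v in s.items()})
E
```

```text
top [[0.0, -0.987, 0.16, 0.412], [-0.999, -0.006, -0.033, 0.065], [0.034, -0.16, -0.986, 1.097], [0.0, 0.0, 0.0, 1.0]]
cassette 0.57 [335.1 256.  171.9 185.2]
stop_grip 0.67 [336.9 288.6  24.1  22.5]
stop_grip 0.25 [286.3 235.8  23.2  47. ]
side_grip 0.66 [286.1 239.1  26.9  41.3]
side_grip 0.23 [174.2 323.5  41.9  60.8]
stack_a 0.88 [442.4 206.8  60.1  75.1]
stack_a 0.69 [328.  237.4  52.3  71.9]
stack_a 0.58 [459.  278.1  56.   72.4]
stack_a 0.35 [339.4 289.6  28.   22.1]
side [[0.729, -0.419, 0.542, -0.044], [-0.684, -0.428, 0.59, -0.622], [-0.016, -0.801, -0.598, 0.727], [0.0, 0.0, 0.0, 1.0]]
cassette 0.61 [323.9 265.4 246.6 175.1]
stop_grip 0.87 [308.  272.1  39.3  36.9]
side_grip 0.57 [314.1 217.5  39.2  38.6]
stack_a 0.92 [339.9 242.1  78.5  66.5]
stack_a 0.59 [439.2 349.  100.8  95.2]
stack_a 0.55 [478.  284.1  91.   75. ]
{'time_s': np.float64(0.5), 'q': array([ 0.976,  0.207,  1.542,  0.   ,  1.393, -0.151]), 'qvel': array([ 0.001,  0.   ,  0.   , -0.002,  0.002, -0.003]), 'joint_efforts': array([-1.0000e-03, -3.8263e+01, -2.9162e+01, -0.0000e+00,  2.0000e-03,
        0.0000e+00]), 'tcp_pos': array([0.247, 0.519, 0.231]), 'eef_rot': array([ 0.221,  0.975, -0.   , -0.   ]), 'wrist_force': array([-0.17 , -0.955, -0.772]), 'torque': array([-0.044, -0.04 , -0.005]), 'grasp_force': np.float64(0.0), 'finger_gap': np.float64(1.0)}
```

```bash
python3 - <<'E'
import cv2
a=cv2.imread("pics/top0.png")[150:370,220:500]; cv2.imwrite("pics/topc.png",cv2.resize(a,None,fx=2.7,fy=2.7,interpolation=cv2.INTER_CUBIC))
E
```

```text
(no output)
```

View pics/topc.png

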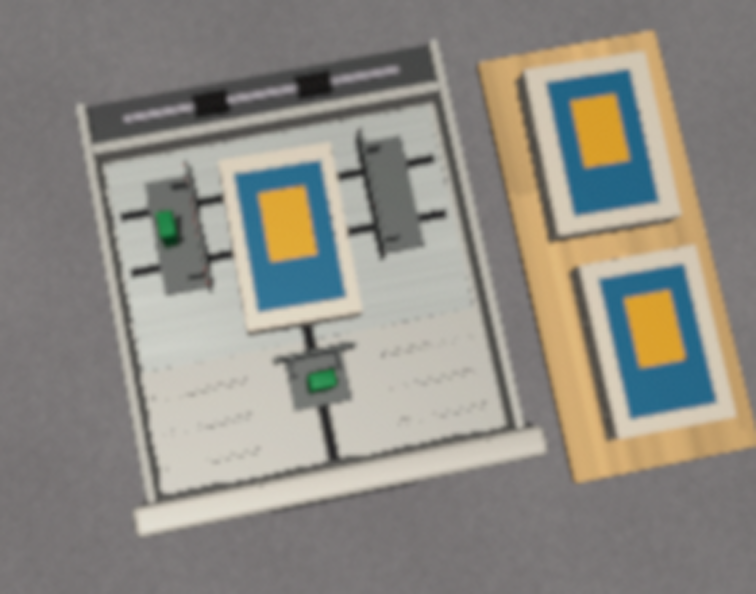

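View pics/side0.png

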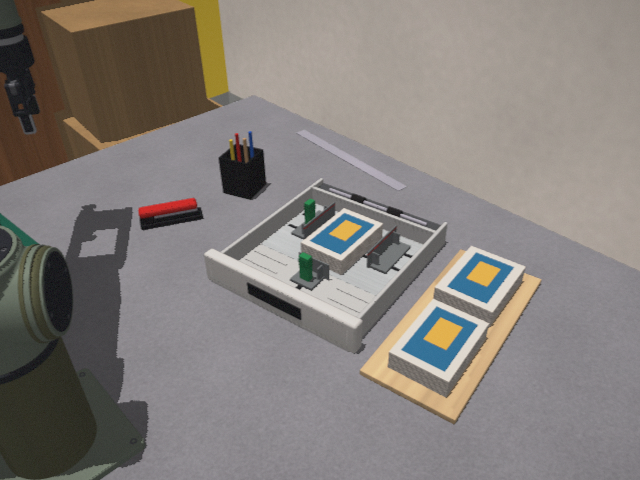

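The top crop shows the tray yawed about 12°, with the stop grip at crop (322,380), the side grip at (167,226) and the stack between the guides. The side view agrees: grips at (306,266) and (310,210). The pot and stapler lie off to the left, clear of the tray.

```bash
cat > fit.py <<'E'
from h import *
from scipy.optimize import least_squares
def greens(n,im):
    h=cv2.cvtColor(im,cv2.COLOR_RGB2HSV); m=cv2.inRange(h,(45,90,30),(85,255,255))
    k,l,st,c=cv2.connectedComponentsWithStats(m)
    return [(st[i],c[i],l==i) for i in range(1,k) if st[i][4]>40]
def box(cx,cy,yaw,dx,dy,z0,z1):
    R=np.array([[np.cos(yaw),-np.sin(yaw)],[np.sin(yaw),np.cos(yaw)]])
    return [np.r_[R@[sx*dx/2,sy*dy/2]+[cx,cy],z] for sx in(-1,1) for sy in(-1,1) for z in(z0,z1)]
def ext(n,B):
    p=np.array([proj(n,b) for b in B]); return np.r_[p.min(0),p.max(0)]
def fitgrip(obs,yaw,dx,dy,z0,g):
    f=lambda v:np.concatenate([(ext(n,box(v[0],v[1],yaw,dx,dy,v[2],.073))-e) for n,e in obs])
    r=least_squares(f,[*g,z0]); return r.x,r.fun
E
python3 - <<'E'
from fit import *
C=lambda x,y:(220+x/2.7-.3,150+y/2.7-.3)
a,b=at_z("top",C(135,511),.064),at_z("top",C(543,430),.064)
d=a-b; print("panel",a[:2],b[:2],np.degrees(np.arctan2(-d[0],d[1])))
for p,q in(((80,105),(152,500)),((438,42),(520,430))):
    a,b=at_z("top",C(*q),.052),at_z("top",C(*p),.052); d=b-a; print("wall",a[:2],b[:2],np.degrees(np.arctan2(d[1],d[0])))
for n in("top","side"):
    im=optics.grab_frame(n)
    for s,c,m in greens(n,im): print(n,s,c.round(1),at_z(n,c,.06).round(4))
E
```

```text
panel [0.38625974 0.15261787] [ 0.45073858 -0.17646065] 11.085950328989375
wall [0.39466728 0.14014911] [0.72368359 0.20664605] 11.426038860248251
wall [ 0.45115647 -0.16022992] [ 0.78303867 -0.09874435] 10.495800670488544
top [278 228   8  13  82] [281.6 233.9] [0.6173 0.1309 0.06  ]
top [334 287  11   8  72] [338.8 290.5] [0.4911 0.0033 0.06  ]
top [  63  438   58   42 1874] [ 96.1 458.5] [0.1456 0.503  0.06  ]
top [  0 455  34  25 614] [ 16.9 468.4] [0.1279 0.66   0.06  ]
side [304 199  11  25 206] [309.2 209.7] [0.6102 0.1218 0.06  ]
side [  0 214  38  32 311] [ 16.7 231.4] [0.1418 0.4739 0.06  ]
side [299 252  14  29 318] [305.4 266.2] [ 0.4815 -0.009   0.06  ]
```

```bash
python3 - <<'E'
from fit import *
yaw=np.radians(11)
O={"top":[(278,228,286,241),(334,287,345,295)],"side":[(304,199,315,224),(299,252,313,281)]}
P=[]
for i,(dx,dy,g) in enumerate([(.022,.014,(.617,.131)),(.014,.022,(.491,.003))]):
    v,r=fitgrip([(n,np.array(O[n][i])-.5) for n in O],yaw,dx,dy,.02,g); print(v.round(4),r.round(1)); P.append(v[:2])
c,s=np.cos(yaw),np.sin(yaw)
# cassette centre: mean wall / panel estimates; stack corners
C=lambda x,y:(220+x/2.7-.3,150+y/2.7-.3)
to=lambda w:np.array([[c,s],[-s,c]])@np.array(w)[:2]
for nm,p,z in [("st FL",(220,158),.048),("st FR",(330,143),.048),("st BR",(361,312),.048),("st BL",(248,332),.048),("feedL",(95,150),.05),("feedR",(438,87),.05),("panL",(135,511),.064),("panR",(543,430),.064)]:
    print(nm,to(at_z("top",C(*p),z)).round(4))
print("side,stop in cassette-rotated:",to(P[0]),to(P[1]))
E
```

```text
[0.6181 0.1312 0.0261] [-0.4 -0.5  0.7  1.  -0.6 -0.7  0.6 -0.3]
[0.4916 0.0022 0.0231] [-0.5 -0.8  0.7  0.9 -0.5 -0.2  0.4 -0.1]
st FL [ 0.684  -0.0433]
st FR [ 0.6798 -0.1376]
st BR [ 0.5329 -0.1347]
st BL [ 0.534  -0.0391]
feedL [0.7094 0.059 ]
feedR [ 0.711  -0.2384]
panL [0.4083 0.0761]
panR [ 0.4088 -0.2592]
side,stop in cassette-rotated: [0.63179689 0.01083736] [ 0.48300048 -0.09160293]
```

Call:
step_arm(plan=[{"x": 8.15, "y": -17.23, "roll": 6.08}, {"x": 8.15, "y": -17.23, "roll": 6.08}, {"x": 8.15, "y": -17.23, "roll": 6.08}, {"x": 8.15, "y": -17.23, "roll": 6.08}, {"x": 8.15, "y": -17.23, "roll": 6.08}, {"x": 8.15, "y": -17.23, "roll": 6.08}, {"x": 8.15, "y": -17.23, "roll": 6.08}, {"x": 8.15, "y": -17.23, "roll": 6.08}, {"x": 8.15, "y": -17.23, "roll": 6.08}, {"x": 8.15, "y": -17.23, "roll": 6.08}], claw=0.3, grip_force=40)

```text
$.plan[0]: bad value
```

Call:
step_arm(plan=[{"x": 8.15, "y": -17.23, "z": 0, "roll": 6.08}, {"x": 8.15, "y": -17.23, "z": 0, "roll": 6.08}, {"x": 8.15, "y": -17.23, "z": 0, "roll": 6.08}, {"x": 8.15, "y": -17.23, "z": 0, "roll": 6.08}, {"x": 8.15, "y": -17.23, "z": 0, "roll": 6.08}, {"x": 8.15, "y": -17.23, "z": 0, "roll": 6.08}, {"x": 8.15, "y": -17.23, "z": 0, "roll": 6.08}, {"x": 8.15, "y": -17.23, "z": 0, "roll": 6.08}, {"x": 8.15, "y": -17.23, "z": 0, "roll": 6.08}, {"x": 8.15, "y": -17.23, "z": 0, "roll": 6.08}], claw=0.3, grip_force=40)

```text
time_s: 1.43
tcp_pos: [0.4188, 0.1567, 0.2318]
eef_rot: [-0.096, 0.995, 0.0, 0.001]
wrist_force: [1.4, 0.2, -0.2]
finger_gap: 0.701
grasp_force: 0.0
```

Call:
step_arm(plan=[{"x": 2.2, "y": -4.66, "z": 0, "roll": 0}, {"x": 2.2, "y": -4.66, "z": 0, "roll": 0}, {"x": 2.2, "y": -4.66, "z": 0, "roll": 0}, {"x": 2.2, "y": -4.66, "z": -3.5, "roll": 0}, {"x": 2.2, "y": -4.66, "z": -3.5, "roll": 0}, {"x": 2.2, "y": -4.66, "z": -3.5, "roll": 0}, {"x": 2.2, "y": -4.66, "z": -3.5, "roll": 0}, {"x": 2.2, "y": -4.66, "z": -3.5, "roll": 0}, {"x": 2.2, "y": -4.66, "z": -3.5, "roll": 0}])

```text
time_s: 2.18
tcp_pos: [0.4855, 0.019, 0.1281]
eef_rot: [-0.096, 0.995, -0.0, 0.001]
wrist_force: [-0.5, 0.2, 0.4]
finger_gap: 0.698
grasp_force: 0.0
```

```bash
python3 - <<'E'
from h import *
t=ctrl.sense(); p=np.array(t["tcp_pos"]); print(p,t["wrist_force"])
a=save("side","s1")[160:360,200:420]; b=save("top","t1")[150:350,220:440]
cv2.imwrite("pics/c1.png",cv2.resize(np.hstack([a,b])[:,:,::-1],None,fx=1.8,fy=1.8,interpolation=cv2.INTER_CUBIC))
E
```

```text
[0.4855267  0.01897815 0.12805353] [-0.51859673  0.24974973  0.39205953]
```

View pics/c1.png

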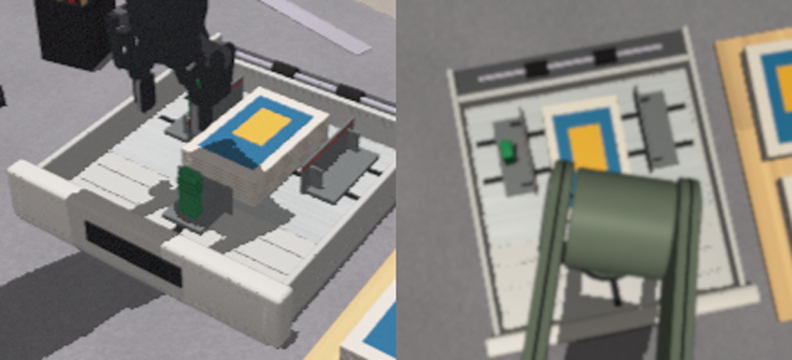

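The side view shows the open fingers above and slightly left of the stop grip (190,190), pointing down; the top view is blocked by the arm. The measured TCP is 6 mm short in x and 17 mm long in y, so I correct that and then descend.

Call:
step_arm(plan=[{"x": 0.2, "y": -0.56, "z": 0, "roll": 0}, {"x": 0.2, "y": -0.56, "z": 0, "roll": 0}, {"x": 0.2, "y": -0.56, "z": 0, "roll": 0}, {"x": 0.2, "y": -0.56, "z": 0, "roll": 0}])

```text
time_s: 2.62
tcp_pos: [0.4909, 0.0025, 0.1276]
eef_rot: [-0.096, 0.995, -0.0, 0.001]
wrist_force: [-0.9, -0.3, -0.1]
finger_gap: 0.697
grasp_force: 0.0
```

```bash
python3 - <<'E'
from h import *
t=ctrl.sense(); print(np.round(t["tcp_pos"],4),t["wrist_force"])
E
```

```text
[0.4909 0.0025 0.1276] [-0.93973004 -0.28482296 -0.12188348]
```

Call:
step_arm(plan=[{"x": 0, "y": 0, "z": -0.8, "roll": 0}, {"x": 0, "y": 0, "z": -1.6, "roll": 0}, {"x": 0, "y": 0, "z": -2.2, "roll": 0}, {"x": 0, "y": 0, "z": -2.6, "roll": 0}, {"x": 0, "y": 0, "z": -2.85, "roll": 0}, {"x": 0, "y": 0, "z": -2.85, "roll": 0}, {"x": 0, "y": 0, "z": -2.85, "roll": 0}])

```text
time_s: 3.2
tcp_pos: [0.4904, 0.0023, 0.0411]
eef_rot: [-0.096, 0.995, 0.0, 0.0]
wrist_force: [0.1, 0.6, 0.4]
finger_gap: 0.701
grasp_force: 0.0
```

```bash
python3 - <<'E'
from h import *
a=save("side","s2")[160:360,200:420]
cv2.imwrite("pics/c2.png",cv2.resize(a[:,:,::-1],None,fx=2.5,fy=2.5,interpolation=cv2.INTER_CUBIC))
E
```

```text
(no output)
```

View pics/c2.png

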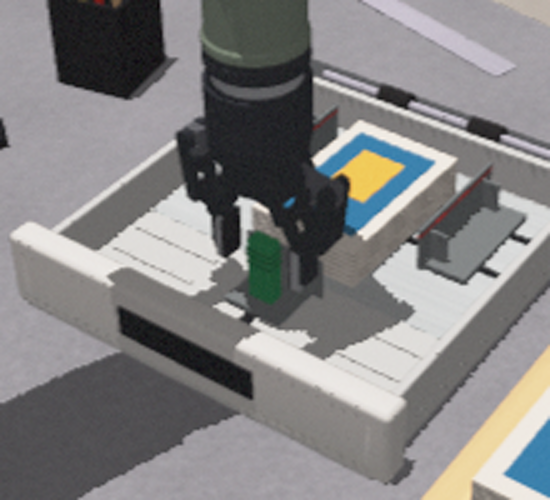

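The fingers straddle the green grip at crop (265,265), one on each side, clear of the plate. Next I close on it.

Call:
step_arm(plan=[{"x": 0, "y": 0, "z": 0, "roll": 0}, {"x": 0, "y": 0, "z": 0, "roll": 0}, {"x": 0, "y": 0, "z": 0, "roll": 0}, {"x": 0, "y": 0, "z": 0, "roll": 0}, {"x": 0, "y": 0, "z": 0, "roll": 0}, {"x": 0, "y": 0, "z": 0, "roll": 0}, {"x": 0, "y": 0, "z": 0, "roll": 0}, {"x": 0, "y": 0, "z": 0, "roll": 0}], claw=1, grip_force=40)

```text
time_s: 3.92
tcp_pos: [0.4904, 0.0031, 0.042]
eef_rot: [-0.096, 0.995, 0.001, 0.0]
wrist_force: [-2.0, 4.6, 6.5]
finger_gap: 0.252
grasp_force: 40.8
```

Call:
step_arm(plan=[{"x": 0.08, "y": 0.016, "z": 0, "roll": 0}, {"x": 0.16, "y": 0.031, "z": 0, "roll": 0}, {"x": 0.24, "y": 0.047, "z": 0, "roll": 0}, {"x": 0.32, "y": 0.062, "z": 0, "roll": 0}, {"x": 0.4, "y": 0.078, "z": 0, "roll": 0}, {"x": 0.48, "y": 0.093, "z": 0, "roll": 0}, {"x": 0.56, "y": 0.109, "z": 0, "roll": 0}, {"x": 0.64, "y": 0.124, "z": 0, "roll": 0}, {"x": 0.64, "y": 0.124, "z": 0, "roll": 0}])

```text
time_s: 4.67
tcp_pos: [0.5097, 0.007, 0.042]
eef_rot: [-0.096, 0.995, 0.001, 0.0]
wrist_force: [-3.0, 4.5, 7.4]
finger_gap: 0.252
grasp_force: 40.9
```

Call:
step_arm(plan=[{"x": 0.07, "y": 0.014, "z": 0, "roll": 0}, {"x": 0.14, "y": 0.027, "z": 0, "roll": 0}, {"x": 0.21, "y": 0.041, "z": 0, "roll": 0}, {"x": 0.28, "y": 0.054, "z": 0, "roll": 0}, {"x": 0.35, "y": 0.068, "z": 0, "roll": 0}, {"x": 0.42, "y": 0.082, "z": 0, "roll": 0}, {"x": 0.49, "y": 0.095, "z": 0, "roll": 0}, {"x": 0.56, "y": 0.109, "z": 0, "roll": 0}, {"x": 0.63, "y": 0.122, "z": 0, "roll": 0}, {"x": 0.63, "y": 0.122, "z": 0, "roll": 0}])

```text
time_s: 5.5
tcp_pos: [0.5277, 0.0106, 0.042]
eef_rot: [-0.096, 0.995, 0.001, -0.001]
wrist_force: [-5.6, 4.3, 8.9]
finger_gap: 0.247
grasp_force: 41.1
```

Call:
step_arm(plan=[{"x": 0.03, "y": 0.006, "z": 0, "roll": 0}, {"x": 0.06, "y": 0.012, "z": 0, "roll": 0}, {"x": 0.09, "y": 0.018, "z": 0, "roll": 0}, {"x": 0.12, "y": 0.023, "z": 0, "roll": 0}, {"x": 0.15, "y": 0.029, "z": 0, "roll": 0}, {"x": 0.15, "y": 0.029, "z": 0, "roll": 0}])

```text
time_s: 6.0
tcp_pos: [0.5321, 0.0114, 0.042]
eef_rot: [-0.096, 0.995, 0.001, -0.001]
wrist_force: [-5.0, 3.8, 8.8]
finger_gap: 0.252
grasp_force: 41.1
```

```bash
python3 - <<'E'
from fit import *
save("top","t3")
im=optics.grab_frame("side");print([(s[:4],) for s,c,m in greens("side",im)])
cv2.imwrite("pics/c3.png",cv2.resize(im[160:360,200:450,::-1],None,fx=3,fy=3,interpolation=cv2.INTER_CUBIC))
E
```

```text
[(array([ 13, 225,  28,  28], dtype=int32),), (array([312, 241,  13,  28], dtype=int32),)]
```

View pics/c3.png

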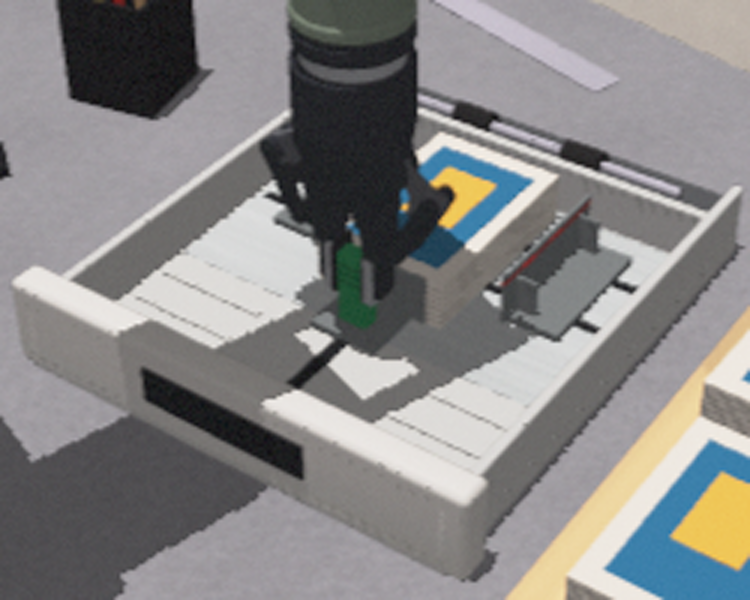

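The stop is now against the stack, which sits slightly skewed near the feed wall (front corner at crop (555,175)). I continue in small steps, watching the force.

Call:
step_arm(plan=[{"x": 0.02, "y": 0.004, "z": 0, "roll": 0}, {"x": 0.04, "y": 0.008, "z": 0, "roll": 0}, {"x": 0.06, "y": 0.012, "z": 0, "roll": 0}, {"x": 0.08, "y": 0.016, "z": 0, "roll": 0}, {"x": 0.1, "y": 0.019, "z": 0, "roll": 0}, {"x": 0.1, "y": 0.019, "z": 0, "roll": 0}])

```text
time_s: 6.6
tcp_pos: [0.5348, 0.012, 0.042]
eef_rot: [-0.096, 0.995, 0.001, -0.001]
wrist_force: [-5.6, 4.7, 9.9]
finger_gap: 0.247
grasp_force: 41.2
```

Call:
step_arm(plan=[{"x": 0.02, "y": 0.004, "z": 0, "roll": 0}, {"x": 0.04, "y": 0.008, "z": 0, "roll": 0}, {"x": 0.04, "y": 0.008, "z": 0, "roll": 0}, {"x": 0.04, "y": 0.008, "z": 0, "roll": 0}])

```text
time_s: 6.93
tcp_pos: [0.5361, 0.0123, 0.042]
eef_rot: [-0.096, 0.995, 0.001, -0.001]
wrist_force: [-6.4, 4.7, 9.3]
finger_gap: 0.251
grasp_force: 41.2
```

Call:
step_arm(plan=[{"x": 0.017, "y": 0.003, "z": 0, "roll": 0}, {"x": 0.034, "y": 0.0065, "z": 0, "roll": 0}, {"x": 0.034, "y": 0.0065, "z": 0, "roll": 0}, {"x": 0.034, "y": 0.0065, "z": 0, "roll": 0}])

```text
time_s: 7.27
tcp_pos: [0.537, 0.0124, 0.042]
eef_rot: [-0.096, 0.995, 0.001, -0.001]
wrist_force: [-6.4, 3.0, 9.8]
finger_gap: 0.252
grasp_force: 41.2
```

Call:
step_arm(plan=[{"x": 0.017, "y": 0.003, "z": 0, "roll": 0}, {"x": 0.017, "y": 0.003, "z": 0, "roll": 0}, {"x": 0.017, "y": 0.003, "z": 0, "roll": 0}])

```text
time_s: 7.52
tcp_pos: [0.5375, 0.0126, 0.0421]
eef_rot: [-0.096, 0.995, 0.001, -0.001]
wrist_force: [-5.7, 4.1, 9.2]
finger_gap: 0.248
grasp_force: 41.2
```

```bash
python3 - <<'E'
from h import *
f=[]
for i in range(6):
    optics.grab_frame("side"); t=ctrl.sense(); f.append(t["wrist_force"])
print(np.round(t["tcp_pos"],5),np.mean(f,0),np.std(f,0))
E
```

```text
[0.53754 0.01256 0.04202] [-5.98496621  3.72655148  9.52035174] [0.21857451 0.53829265 0.31667446]
```

Call:
step_arm(plan=[{"x": 0.017, "y": 0.003, "z": 0, "roll": 0}, {"x": 0.017, "y": 0.003, "z": 0, "roll": 0}, {"x": 0.017, "y": 0.003, "z": 0, "roll": 0}])

```text
time_s: 8.07
tcp_pos: [0.538, 0.0127, 0.042]
eef_rot: [-0.096, 0.995, 0.001, -0.001]
wrist_force: [-6.2, 5.0, 8.8]
finger_gap: 0.247
grasp_force: 41.2
```

Call:
step_arm(plan=[{"x": 0.017, "y": 0.003, "z": 0, "roll": 0}, {"x": 0.017, "y": 0.003, "z": 0, "roll": 0}, {"x": 0.017, "y": 0.003, "z": 0, "roll": 0}])

```text
time_s: 8.32
tcp_pos: [0.5386, 0.0128, 0.0421]
eef_rot: [-0.096, 0.995, 0.001, -0.001]
wrist_force: [-6.3, 4.5, 8.8]
finger_gap: 0.247
grasp_force: 41.2
```

Call:
step_arm(plan=[{"x": 0.017, "y": 0.003, "z": 0, "roll": 0}, {"x": 0.017, "y": 0.003, "z": 0, "roll": 0}, {"x": 0.017, "y": 0.003, "z": 0, "roll": 0}])

```text
time_s: 8.57
tcp_pos: [0.539, 0.0129, 0.042]
eef_rot: [-0.096, 0.995, 0.001, -0.001]
wrist_force: [-5.7, 3.6, 10.5]
finger_gap: 0.25
grasp_force: 41.2
```

Call:
step_arm(plan=[{"x": 0.017, "y": 0.003, "z": 0, "roll": 0}, {"x": 0.017, "y": 0.003, "z": 0, "roll": 0}, {"x": 0.017, "y": 0.003, "z": 0, "roll": 0}])

```text
time_s: 8.82
tcp_pos: [0.5396, 0.013, 0.042]
eef_rot: [-0.096, 0.995, 0.001, -0.001]
wrist_force: [-5.5, 3.9, 9.8]
finger_gap: 0.247
grasp_force: 41.2
```

Call:
step_arm(plan=[{"x": 0.017, "y": 0.003, "z": 0, "roll": 0}, {"x": 0.017, "y": 0.003, "z": 0, "roll": 0}, {"x": 0.017, "y": 0.003, "z": 0, "roll": 0}])

```text
time_s: 9.07
tcp_pos: [0.5398, 0.013, 0.042]
eef_rot: [-0.096, 0.995, 0.001, -0.001]
wrist_force: [-7.5, 3.2, 9.8]
finger_gap: 0.25
grasp_force: 41.3
```

```bash
python3 - <<'E'
from fit import *
im=optics.grab_frame("side")
cv2.imwrite("pics/c4.png",cv2.resize(im[180:300,280:440,::-1],None,fx=5,fy=5,interpolation=cv2.INTER_CUBIC))
for r in nets.recognise("side","stack_a")[:3]:print(r["confidence"],r["extent"])
E
```

```text
0.89 [437.6, 347.0, 99.2, 92.8]
0.6 [480.0, 285.5, 92.5, 76.2]
0.19 [299.9, 233.5, 15.3, 11.0]
```

View pics/c4.png

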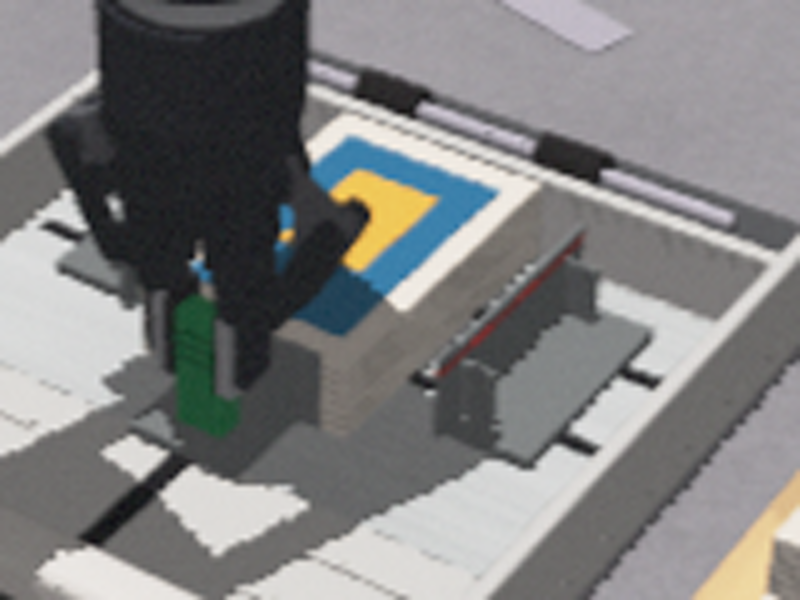

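The stack's front edge now meets the feed wall (crop (540,185)), nearly parallel to it, and the force is starting to rise. From here I use finer steps.

Call:
step_arm(plan=[{"x": 0.01, "y": 0.002, "z": 0, "roll": 0}, {"x": 0.01, "y": 0.002, "z": 0, "roll": 0}, {"x": 0.01, "y": 0.002, "z": 0, "roll": 0}])

```text
time_s: 9.42
tcp_pos: [0.5398, 0.013, 0.042]
eef_rot: [-0.096, 0.995, 0.001, -0.002]
wrist_force: [-8.1, 3.2, 11.8]
finger_gap: 0.245
grasp_force: 41.4
```

```bash
cat > f.py <<'E'
from h import *
f=[]
for i in range(4):
    optics.grab_frame("side"); t=ctrl.sense(); f.append(t["wrist_force"])
f=np.mean(f,0);c,s=np.cos(np.radians(11)),np.sin(np.radians(11))
print(t["time_s"],np.round(t["tcp_pos"],5),f.round(2),"Cx",f[0]*c+f[1]*s,"Cy",-f[0]*s+f[1]*c)
E
python3 f.py
```

```text
9.6167 [0.5398  0.01303 0.04204] [-7.88  3.83 11.1 ] Cx -6.999922469351613 Cy 5.261270079321032
```

Call:
step_arm(plan=[{"x": 0.012, "y": 0.002, "z": 0, "roll": 0}, {"x": 0.012, "y": 0.002, "z": 0, "roll": 0}, {"x": 0.012, "y": 0.002, "z": 0, "roll": 0}])

```text
time_s: 9.87
tcp_pos: [0.5398, 0.013, 0.042]
eef_rot: [-0.096, 0.995, 0.001, -0.002]
wrist_force: [-9.0, 2.4, 11.0]
finger_gap: 0.254
grasp_force: 41.5
```

```bash
python3 f.py
```

```text
10.0667 [0.53978 0.01302 0.04202] [-8.9   3.44 11.75] Cx -8.074444852850194 Cy 5.078056779235416
```

Call:
step_arm(plan=[{"x": 0.012, "y": 0.002, "z": 0, "roll": 0}, {"x": 0.012, "y": 0.002, "z": 0, "roll": 0}, {"x": 0.012, "y": 0.002, "z": 0, "roll": 0}])

```text
time_s: 10.32
tcp_pos: [0.5398, 0.013, 0.042]
eef_rot: [-0.096, 0.995, 0.001, -0.003]
wrist_force: [-9.9, 3.1, 14.0]
finger_gap: 0.255
grasp_force: 41.7
```

```bash
python3 f.py
```

```text
10.5167 [0.53979 0.01305 0.04204] [-10.01   3.59  13.69] Cx -9.140670927111055 Cy 5.434161887146785
```

Call:
step_arm(plan=[{"x": 0.012, "y": 0.002, "z": 0, "roll": 0}, {"x": 0.012, "y": 0.002, "z": 0, "roll": 0}, {"x": 0.012, "y": 0.002, "z": 0, "roll": 0}])

```text
time_s: 10.77
tcp_pos: [0.5398, 0.013, 0.042]
eef_rot: [-0.096, 0.995, 0.001, -0.003]
wrist_force: [-10.2, 2.9, 13.8]
finger_gap: 0.249
grasp_force: 41.8
```

```bash
python3 f.py
```

```text
10.9667 [0.5398  0.01303 0.04204] [-10.64   2.87  14.18] Cx -9.895341167554047 Cy 4.850034107177123
```

Call:
step_arm(plan=[{"x": -0.025, "y": -0.005, "z": 0, "roll": 0}, {"x": -0.05, "y": -0.01, "z": 0, "roll": 0}, {"x": -0.05, "y": -0.01, "z": 0, "roll": 0}])

```text
time_s: 11.22
tcp_pos: [0.5398, 0.013, 0.042]
eef_rot: [-0.096, 0.995, 0.001, -0.001]
wrist_force: [-6.0, 4.2, 9.7]
finger_gap: 0.25
grasp_force: 41.1
```

```bash
python3 f.py
```

```text
11.4167 [0.53982 0.01299 0.04204] [-6.31  4.11 10.03] Cx -5.413633316815503 Cy 5.2441297304736825
```

Call:
step_arm(plan=[{"x": -0.03, "y": -0.006, "z": 0, "roll": 0}, {"x": -0.03, "y": -0.006, "z": 0, "roll": 0}])

```text
time_s: 11.58
tcp_pos: [0.5398, 0.013, 0.042]
eef_rot: [-0.096, 0.995, 0.001, -0.0]
wrist_force: [-4.0, 4.6, 6.8]
finger_gap: 0.249
grasp_force: 40.8
```

Call:
step_arm(plan=[{"x": 0, "y": 0, "z": 0, "roll": 0}, {"x": 0, "y": 0, "z": 0, "roll": 0}, {"x": 0, "y": 0, "z": 0, "roll": 0}, {"x": 0, "y": 0, "z": 0, "roll": 0}, {"x": 0, "y": 0, "z": 0, "roll": 0}], claw=0.35)

```text
time_s: 12.0
tcp_pos: [0.5403, 0.0113, 0.0408]
eef_rot: [-0.096, 0.995, -0.0, 0.0]
wrist_force: [-0.1, -0.2, -0.2]
finger_gap: 0.65
grasp_force: 0.0
```

```bash
python3 f.py; python3 -c "
from fit import *
print([tuple(s) for s,c,m in greens('side',optics.grab_frame('side'))])"
```

```text
12.2 [0.54015 0.0114  0.04075] [-0.18 -0.32 -0.25] Cx -0.240711410463761 Cy -0.2741703218039357
[(np.int32(13), np.int32(225), np.int32(28), np.int32(28), np.int32(288)), (np.int32(315), np.int32(240), np.int32(13), np.int32(27), np.int32(311))]
```

Call:
step_arm(plan=[{"x": 0, "y": 0, "z": 1, "roll": 0}, {"x": 0, "y": 0, "z": 2, "roll": 0}, {"x": 0, "y": 0, "z": 3, "roll": 0}, {"x": 0, "y": 0, "z": 3, "roll": -1.1}, {"x": 0, "y": 0, "z": 3, "roll": -2.2}, {"x": 0, "y": 0, "z": 3, "roll": -3.3}, {"x": 0, "y": 0, "z": 3, "roll": -4.4}, {"x": 0, "y": 0, "z": 3, "roll": -5.5}, {"x": 0, "y": 0, "z": 3, "roll": -6.5}, {"x": 0, "y": 0, "z": 3, "roll": -7.5}])

```text
time_s: 13.08
tcp_pos: [0.54, 0.0115, 0.1308]
eef_rot: [0.295, 0.956, -0.0, -0.0]
wrist_force: [0.0, -0.0, -0.2]
finger_gap: 0.65
grasp_force: 0.0
```

```bash
python3 - <<'E'
from h import *
for n in("top","side"):
    optics.grab_frame(n)
    for r in nets.recognise(n,"pen_pot")[:2]:
        e=r["extent"]; print(n,r["confidence"],e,at_z(n,(e[0],e[1]+e[3]/2),0),at_z(n,e[:2],.05))
E
```

```text
top 0.82 [176.7, 233.3, 51.7, 47.2] [0.57272579 0.37769146 0.        ] [0.61887885 0.36614577 0.05      ]
side 0.62 [242.1, 167.5, 50.1, 70.8] [0.57749839 0.31815712 0.        ] [0.62698211 0.37583409 0.05      ]
side 0.47 [388.2, 249.0, 41.1, 49.8] [ 0.62829417 -0.08373061  0.        ] [ 0.63720114 -0.07221079  0.05      ]
```

Call:
step_arm(plan=[{"x": 1, "y": 1.5, "z": 0, "roll": -1.1}, {"x": 2, "y": 3, "z": 0, "roll": -2.2}, {"x": 2.6, "y": 3.99, "z": 0, "roll": -3.3}, {"x": 2.6, "y": 3.99, "z": 0, "roll": -4.4}, {"x": 2.6, "y": 3.99, "z": 0, "roll": -5.5}, {"x": 2.6, "y": 3.99, "z": 0, "roll": -6.5}, {"x": 2.6, "y": 3.99, "z": 0, "roll": -7.45}, {"x": 2.6, "y": 3.99, "z": 0, "roll": -7.45}, {"x": 2.6, "y": 3.99, "z": 0, "roll": -7.45}, {"x": 2.6, "y": 3.99, "z": 0, "roll": -7.45}])

```text
time_s: 14.12
tcp_pos: [0.6181, 0.1311, 0.1308]
eef_rot: [0.633, 0.774, -0.0, -0.0]
wrist_force: [-0.6, -0.1, 0.5]
finger_gap: 0.645
grasp_force: 0.0
```

```bash
python3 - <<'E'
from fit import *
for n in("top","side"):
    im=optics.grab_frame(n); print(n,[tuple(int(x) for x in s) for s,c,m in greens(n,im)])
E
```

```text
top [(329, 265, 11, 9, 76), (0, 438, 121, 42, 3212)]
side [(304, 199, 11, 25, 208), (0, 214, 41, 39, 401), (315, 239, 13, 28, 311)]
```

Call:
step_arm(plan=[{"x": 0, "y": 0, "z": -0.8, "roll": 0}, {"x": 0, "y": 0, "z": -1.6, "roll": 0}, {"x": 0, "y": 0, "z": -2.2, "roll": 0}, {"x": 0, "y": 0, "z": -2.6, "roll": 0}, {"x": 0, "y": 0, "z": -2.95, "roll": 0}, {"x": 0, "y": 0, "z": -2.95, "roll": 0}, {"x": 0, "y": 0, "z": -2.95, "roll": 0}])

```text
time_s: 14.8
tcp_pos: [0.6182, 0.1312, 0.0423]
eef_rot: [0.634, 0.773, -0.0, -0.0]
wrist_force: [0.2, -0.4, -0.5]
finger_gap: 0.653
grasp_force: 0.0
```

```bash
python3 - <<'E'
from fit import *
v,r=fitgrip([("top",np.array((329,265,340,274))-.5),("side",np.array((315,239,328,267))-.5)],np.radians(11),.014,.022,.023,(.54,.012));print(v,r.round(1))
im=optics.grab_frame("side")
cv2.imwrite("pics/c5.png",cv2.resize(im[150:310,250:450,::-1],None,fx=3.5,fy=3.5,interpolation=cv2.INTER_CUBIC))
E
```

```text
[0.54006927 0.0125733  0.02271013] [-0.  -0.9  0.9  0.7 -0.8 -0.6  0.2 -0.1]
```

View pics/c5.png

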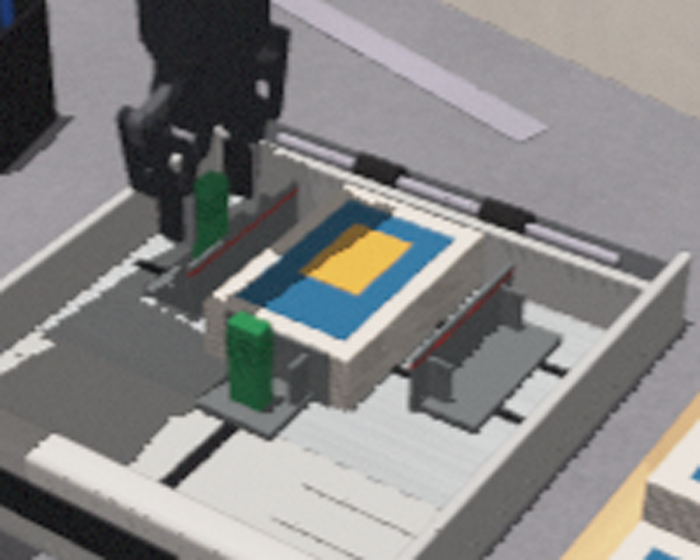

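The stack sits square against the feed wall with the stop on its back edge (crop (315,375)), and the fingers straddle the side grip (210,210). Next I grip it.

Call:
step_arm(plan=[{"x": 0, "y": 0, "z": 0, "roll": 0}, {"x": 0, "y": 0, "z": 0, "roll": 0}, {"x": 0, "y": 0, "z": 0, "roll": 0}, {"x": 0, "y": 0, "z": 0, "roll": 0}, {"x": 0, "y": 0, "z": 0, "roll": 0}, {"x": 0, "y": 0, "z": 0, "roll": 0}, {"x": 0, "y": 0, "z": 0, "roll": 0}, {"x": 0, "y": 0, "z": 0, "roll": 0}], claw=1, grip_force=40)

```text
time_s: 15.52
tcp_pos: [0.6185, 0.1312, 0.0438]
eef_rot: [0.634, 0.773, 0.0, 0.0]
wrist_force: [-2.9, 0.1, 5.8]
finger_gap: 0.25
grasp_force: 39.8
```

```bash
python3 f.py
```

```text
15.7167 [0.61847 0.13122 0.04379] [-2.8  -0.22  5.64] Cx -2.786426715849964 Cy 0.3212343687034308
```

Call:
step_arm(plan=[{"x": 0.01, "y": -0.05, "z": 0, "roll": 0}, {"x": 0.02, "y": -0.1, "z": 0, "roll": 0}, {"x": 0.03, "y": -0.15, "z": 0, "roll": 0}, {"x": 0.039, "y": -0.2, "z": 0, "roll": 0}, {"x": 0.049, "y": -0.25, "z": 0, "roll": 0}, {"x": 0.058, "y": -0.3, "z": 0, "roll": 0}, {"x": 0.068, "y": -0.35, "z": 0, "roll": 0}, {"x": 0.078, "y": -0.4, "z": 0, "roll": 0}, {"x": 0.078, "y": -0.4, "z": 0, "roll": 0}])

```text
time_s: 16.47
tcp_pos: [0.6208, 0.12, 0.0438]
eef_rot: [0.634, 0.773, 0.001, -0.0]
wrist_force: [-2.3, 1.5, 5.5]
finger_gap: 0.246
grasp_force: 39.8
```

```bash
python3 f.py;python3 - <<'E'
from fit import *
im=optics.grab_frame("side")
cv2.imwrite("pics/c6.png",cv2.resize(im[150:310,250:450,::-1],None,fx=3.5,fy=3.5,interpolation=cv2.INTER_CUBIC))
E
```

```text
16.6667 [0.62075 0.12003 0.04383] [-2.96  1.74  5.89] Cx -2.5744099425154694 Cy 2.273569794397492
```

View pics/c6.png

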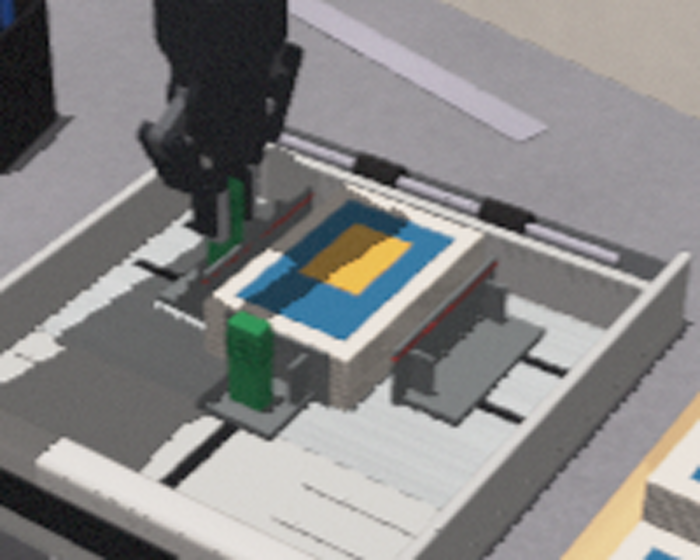

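The guides have moved in about 11 mm and neither touches the stack yet. I go on in smaller steps, reading the force after each.

Call:
step_arm(plan=[{"x": 0.008, "y": -0.04, "z": 0, "roll": 0}, {"x": 0.016, "y": -0.08, "z": 0, "roll": 0}, {"x": 0.023, "y": -0.12, "z": 0, "roll": 0}, {"x": 0.031, "y": -0.16, "z": 0, "roll": 0}, {"x": 0.031, "y": -0.16, "z": 0, "roll": 0}])

```text
time_s: 17.13
tcp_pos: [0.6217, 0.1153, 0.0438]
eef_rot: [0.634, 0.773, 0.001, -0.0]
wrist_force: [-2.9, 1.3, 6.1]
finger_gap: 0.247
grasp_force: 39.8
```

Call:
step_arm(plan=[{"x": 0.006, "y": -0.033, "z": 0, "roll": 0}, {"x": 0.013, "y": -0.066, "z": 0, "roll": 0}, {"x": 0.013, "y": -0.066, "z": 0, "roll": 0}])

```text
time_s: 17.38
tcp_pos: [0.6221, 0.1134, 0.0438]
eef_rot: [0.634, 0.773, 0.001, -0.0]
wrist_force: [-2.9, 1.6, 6.4]
finger_gap: 0.252
grasp_force: 39.8
```

```bash
python3 f.py
```

```text
17.5833 [0.62208 0.11336 0.04383] [-2.54  1.95  5.3 ] Cx -2.1183011267026814 Cy 2.3957106950772635
```

Call:
step_arm(plan=[{"x": 0.006, "y": -0.033, "z": 0, "roll": 0}, {"x": 0.006, "y": -0.033, "z": 0, "roll": 0}, {"x": 0.006, "y": -0.033, "z": 0, "roll": 0}])

```text
time_s: 17.83
tcp_pos: [0.6223, 0.1124, 0.0438]
eef_rot: [0.634, 0.773, 0.001, -0.0]
wrist_force: [-3.6, 2.6, 5.9]
finger_gap: 0.254
grasp_force: 39.8
```

Call:
step_arm(plan=[{"x": 0.006, "y": -0.033, "z": 0, "roll": 0}, {"x": 0.006, "y": -0.033, "z": 0, "roll": 0}, {"x": 0.006, "y": -0.033, "z": 0, "roll": 0}])

```text
time_s: 18.08
tcp_pos: [0.6224, 0.1114, 0.0438]
eef_rot: [0.634, 0.773, 0.001, -0.0]
wrist_force: [-3.4, 2.0, 6.5]
finger_gap: 0.252
grasp_force: 39.8
```

```bash
python3 f.py
```

```text
18.2833 [0.62245 0.11146 0.04383] [-2.8   2.03  5.64] Cx -2.3574558581800247 Cy 2.5234278762443614
```

Call:
step_arm(plan=[{"x": 0.006, "y": -0.033, "z": 0, "roll": 0}, {"x": 0.006, "y": -0.033, "z": 0, "roll": 0}, {"x": 0.006, "y": -0.033, "z": 0, "roll": 0}])

```text
time_s: 18.53
tcp_pos: [0.6227, 0.1105, 0.0438]
eef_rot: [0.634, 0.773, 0.001, -0.0]
wrist_force: [-1.3, 1.7, 5.9]
finger_gap: 0.254
grasp_force: 39.8
```

Call:
step_arm(plan=[{"x": 0.006, "y": -0.033, "z": 0, "roll": 0}, {"x": 0.006, "y": -0.033, "z": 0, "roll": 0}, {"x": 0.006, "y": -0.033, "z": 0, "roll": 0}])

```text
time_s: 18.78
tcp_pos: [0.6229, 0.1094, 0.0438]
eef_rot: [0.634, 0.773, 0.001, -0.0]
wrist_force: [-3.4, 1.9, 5.8]
finger_gap: 0.249
grasp_force: 39.8
```

```bash
python3 f.py
```

```text
18.9833 [0.62288 0.10944 0.04385] [-2.43  2.35  6.2 ] Cx -1.938715300675441 Cy 2.7680089047871905
```

Call:
step_arm(plan=[{"x": 0.005, "y": -0.025, "z": 0, "roll": 0}, {"x": 0.005, "y": -0.025, "z": 0, "roll": 0}, {"x": 0.005, "y": -0.025, "z": 0, "roll": 0}])

```text
time_s: 19.23
tcp_pos: [0.6229, 0.1091, 0.0438]
eef_rot: [0.634, 0.773, 0.001, -0.0]
wrist_force: [-3.2, 3.6, 4.8]
finger_gap: 0.247
grasp_force: 39.8
```

```bash
python3 f.py
```

```text
19.4333 [0.62292 0.10912 0.04383] [-2.79  3.41  6.48] Cx -2.085484951966625 Cy 3.8811259042232793
```

Call:
step_arm(plan=[{"x": 0.005, "y": -0.025, "z": 0, "roll": 0}, {"x": 0.005, "y": -0.025, "z": 0, "roll": 0}, {"x": 0.005, "y": -0.025, "z": 0, "roll": 0}])

```text
time_s: 19.68
tcp_pos: [0.6229, 0.1089, 0.0438]
eef_rot: [0.634, 0.773, 0.001, -0.001]
wrist_force: [-2.6, 4.9, 6.2]
finger_gap: 0.25
grasp_force: 39.8
```

```bash
python3 f.py
```

```text
19.8833 [0.62298 0.10888 0.04384] [-3.14  4.58  5.83] Cx -2.2115663601599445 Cy 5.092433109139783
```

Call:
step_arm(plan=[{"x": 0.004, "y": -0.02, "z": 0, "roll": 0}, {"x": 0.004, "y": -0.02, "z": 0, "roll": 0}, {"x": 0.004, "y": -0.02, "z": 0, "roll": 0}])

```text
time_s: 20.13
tcp_pos: [0.623, 0.1085, 0.0438]
eef_rot: [0.634, 0.773, 0.001, -0.001]
wrist_force: [-2.7, 5.2, 6.1]
finger_gap: 0.251
grasp_force: 39.8
```

```bash
python3 f.py
```

```text
20.3333 [0.62305 0.10846 0.04384] [-2.99  5.22  6.15] Cx -1.9395713096315537 Cy 5.689663271073942
```

Call:
step_arm(plan=[{"x": 0.004, "y": -0.02, "z": 0, "roll": 0}, {"x": 0.004, "y": -0.02, "z": 0, "roll": 0}, {"x": 0.004, "y": -0.02, "z": 0, "roll": 0}])

```text
time_s: 20.58
tcp_pos: [0.6231, 0.1079, 0.0438]
eef_rot: [0.634, 0.773, 0.001, -0.001]
wrist_force: [-3.7, 4.9, 5.8]
finger_gap: 0.248
grasp_force: 39.8
```

```bash
python3 f.py
```

```text
20.7833 [0.62316 0.10788 0.04383] [-2.94  5.24  5.69] Cx -1.884824599564011 Cy 5.709237314748493
```

Call:
step_arm(plan=[{"x": 0.004, "y": -0.02, "z": 0, "roll": 0}, {"x": 0.008, "y": -0.04, "z": 0, "roll": 0}, {"x": 0.008, "y": -0.04, "z": 0, "roll": 0}])

```text
time_s: 21.03
tcp_pos: [0.6234, 0.1067, 0.0438]
eef_rot: [0.634, 0.773, 0.001, -0.001]
wrist_force: [-3.0, 5.1, 5.9]
finger_gap: 0.25
grasp_force: 39.8
```

```bash
python3 f.py
```

```text
21.2333 [0.62342 0.10666 0.04384] [-3.46  4.63  5.93] Cx -2.5104772593592037 Cy 5.207980056807707
```

Call:
step_arm(plan=[{"x": 0.004, "y": -0.02, "z": 0, "roll": 0}, {"x": 0.004, "y": -0.02, "z": 0, "roll": 0}, {"x": 0.004, "y": -0.02, "z": 0, "roll": 0}])

```text
time_s: 21.48
tcp_pos: [0.6235, 0.1062, 0.0438]
eef_rot: [0.634, 0.773, 0.001, -0.001]
wrist_force: [-2.3, 4.1, 5.2]
finger_gap: 0.253
grasp_force: 39.8
```

```bash
python3 f.py
```

```text
21.6833 [0.62351 0.10615 0.04383] [-3.05  4.96  6.12] Cx -2.0503896660199974 Cy 5.454005027311565
```

Call:
step_arm(plan=[{"x": 0.005, "y": -0.025, "z": 0, "roll": 0}, {"x": 0.005, "y": -0.025, "z": 0, "roll": 0}, {"x": 0.005, "y": -0.025, "z": 0, "roll": 0}])

```text
time_s: 21.93
tcp_pos: [0.6235, 0.1061, 0.0439]
eef_rot: [0.634, 0.773, 0.002, -0.001]
wrist_force: [-3.6, 6.5, 6.0]
finger_gap: 0.247
grasp_force: 39.8
```

Call:
step_arm(plan=[{"x": 0.004, "y": -0.02, "z": 0, "roll": 0}, {"x": 0.004, "y": -0.02, "z": 0, "roll": 0}, {"x": 0.004, "y": -0.02, "z": 0, "roll": 0}])

```text
time_s: 22.18
tcp_pos: [0.6235, 0.1061, 0.0438]
eef_rot: [0.634, 0.773, 0.002, -0.002]
wrist_force: [-3.0, 8.5, 6.2]
finger_gap: 0.248
grasp_force: 39.9
```

```bash
python3 f.py
```

```text
22.3833 [0.62351 0.10611 0.04385] [-4.01  8.86  6.4 ] Cx -2.2471481815674075 Cy 9.457602540544409
```

Call:
step_arm(plan=[{"x": 0.004, "y": -0.022, "z": 0, "roll": 0}, {"x": 0.004, "y": -0.022, "z": 0, "roll": 0}, {"x": 0.004, "y": -0.022, "z": 0, "roll": 0}])

```text
time_s: 22.63
tcp_pos: [0.6235, 0.1061, 0.0439]
eef_rot: [0.634, 0.773, 0.002, -0.002]
wrist_force: [-3.9, 10.7, 6.3]
finger_gap: 0.248
grasp_force: 39.9
```

```bash
python3 f.py
```

```text
22.8333 [0.62351 0.1061  0.04387] [-4.27 10.5   6.66] Cx -2.186531126822749 Cy 11.122016725722252
```

Call:
step_arm(plan=[{"x": 0.005, "y": -0.028, "z": 0, "roll": 0}, {"x": 0.005, "y": -0.028, "z": 0, "roll": 0}, {"x": 0.005, "y": -0.028, "z": 0, "roll": 0}])

```text
time_s: 23.08
tcp_pos: [0.6235, 0.1061, 0.0439]
eef_rot: [0.634, 0.773, 0.003, -0.002]
wrist_force: [-4.4, 12.7, 6.9]
finger_gap: 0.251
grasp_force: 39.9
```

```bash
python3 f.py
```

```text
23.2833 [0.62352 0.10606 0.04387] [-3.9  12.71  6.14] Cx -1.4077719176689398 Cy 13.221459103667348
```

Call:
step_arm(plan=[{"x": -0.007, "y": 0.035, "z": 0, "roll": 0}, {"x": -0.014, "y": 0.07, "z": 0, "roll": 0}, {"x": -0.021, "y": 0.105, "z": 0, "roll": 0}, {"x": -0.021, "y": 0.105, "z": 0, "roll": 0}])

```text
time_s: 23.62
tcp_pos: [0.6235, 0.1061, 0.0438]
eef_rot: [0.634, 0.773, 0.001, -0.0]
wrist_force: [-3.1, 4.0, 5.9]
finger_gap: 0.245
grasp_force: 39.8
```

```bash
python3 f.py
```

```text
23.8167 [0.6235  0.10616 0.04383] [-2.52  4.25  5.9 ] Cx -1.658541646881203 Cy 4.656867334541123
```

Call:
step_arm(plan=[{"x": -0.008, "y": 0.04, "z": 0, "roll": 0}, {"x": -0.016, "y": 0.08, "z": 0, "roll": 0}, {"x": -0.016, "y": 0.08, "z": 0, "roll": 0}, {"x": -0.016, "y": 0.08, "z": 0, "roll": 0}])

```text
time_s: 24.15
tcp_pos: [0.6235, 0.1064, 0.0438]
eef_rot: [0.634, 0.773, 0.0, 0.001]
wrist_force: [-2.6, -1.8, 6.7]
finger_gap: 0.25
grasp_force: 39.8
```

```bash
python3 f.py
```

```text
24.35 [0.62348 0.10638 0.0438 ] [-2.23 -1.41  5.86] Cx -2.457839194710199 Cy -0.9585452334433999
```

Call:
step_arm(plan=[{"x": -0.004, "y": 0.02, "z": 0, "roll": 0}, {"x": -0.008, "y": 0.037, "z": 0, "roll": 0}, {"x": -0.008, "y": 0.037, "z": 0, "roll": 0}, {"x": -0.008, "y": 0.037, "z": 0, "roll": 0}])

```text
time_s: 24.68
tcp_pos: [0.6234, 0.1068, 0.0438]
eef_rot: [0.634, 0.773, -0.0, 0.001]
wrist_force: [-1.1, -3.0, 5.4]
finger_gap: 0.246
grasp_force: 39.8
```

```bash
python3 f.py
```

```text
24.8833 [0.62338 0.10677 0.04379] [-2.72 -3.    5.82] Cx -3.2482940557241875 Cy -2.4298214923062873
```

Call:
step_arm(plan=[{"x": -0.003, "y": 0.016, "z": 0, "roll": 0}, {"x": -0.003, "y": 0.016, "z": 0, "roll": 0}, {"x": -0.003, "y": 0.016, "z": 0, "roll": 0}])

```text
time_s: 25.13
tcp_pos: [0.6233, 0.1072, 0.0438]
eef_rot: [0.634, 0.773, -0.0, 0.001]
wrist_force: [-1.8, -2.8, 5.6]
finger_gap: 0.255
grasp_force: 39.8
```

```bash
python3 f.py
```

```text
25.3333 [0.62332 0.10715 0.0438 ] [-1.92 -3.25  5.22] Cx -2.499873309853375 Cy -2.8239811990979926
```

Call:
step_arm(plan=[{"x": 0.006, "y": -0.033, "z": 0, "roll": 0}, {"x": 0.006, "y": -0.033, "z": 0, "roll": 0}, {"x": 0.006, "y": -0.033, "z": 0, "roll": 0}])

```text
time_s: 25.58
tcp_pos: [0.6233, 0.1071, 0.0438]
eef_rot: [0.634, 0.773, 0.0, 0.001]
wrist_force: [-3.7, -0.3, 5.1]
finger_gap: 0.247
grasp_force: 39.8
```

```bash
python3 f.py
```

```text
25.7833 [0.62334 0.1071  0.04381] [-2.28 -0.81  5.57] Cx -2.3897404784749647 Cy -0.3570043727903934
```

Call:
step_arm(plan=[{"x": 0, "y": 0, "z": 0, "roll": 0}, {"x": 0, "y": 0, "z": 0, "roll": 0}, {"x": 0, "y": 0, "z": 0, "roll": 0}, {"x": 0, "y": 0, "z": 0, "roll": 0}, {"x": 0, "y": 0, "z": 0, "roll": 0}], claw=0.35)

```text
time_s: 26.2
tcp_pos: [0.6226, 0.1073, 0.0421]
eef_rot: [0.634, 0.773, -0.0, -0.0]
wrist_force: [0.2, -0.2, 0.7]
finger_gap: 0.649
grasp_force: 0.0
```

```bash
python3 f.py
```

```text
26.4 [0.62264 0.10727 0.0422 ] [-0.13 -0.03 -0.29] Cx -0.1313639017704437 Cy -0.0008787735293660712
```

Released cleanly. I lift straight up, move clear, and take a final look.

Call:
step_arm(plan=[{"x": 0, "y": 0, "z": 1, "roll": 0}, {"x": 0, "y": 0, "z": 2, "roll": 0}, {"x": 0, "y": 0, "z": 3, "roll": 0}, {"x": 0, "y": 0, "z": 4, "roll": 0}, {"x": 0, "y": 0, "z": 5, "roll": 0}, {"x": 0, "y": 0, "z": 6, "roll": 0}, {"x": -1.2, "y": 0.5, "z": 6, "roll": 0}, {"x": -2.4, "y": 1, "z": 6, "roll": 0}, {"x": -3.6, "y": 1.5, "z": 6, "roll": 0}, {"x": -4.5, "y": 2, "z": 6, "roll": 0}])

```text
time_s: 27.23
tcp_pos: [0.485, 0.1677, 0.2222]
eef_rot: [0.634, 0.773, -0.0, -0.0]
wrist_force: [-0.3, 0.5, 0.5]
finger_gap: 0.653
grasp_force: 0.0
```

Call:
step_arm(plan=[{"x": -0.5, "y": 1, "z": 0, "roll": 0}, {"x": -1, "y": 2, "z": 0, "roll": 0}, {"x": -1.5, "y": 3, "z": 0, "roll": 0}, {"x": -2, "y": 4, "z": 0, "roll": 0}, {"x": -2.5, "y": 5, "z": 0, "roll": 0}, {"x": -2.5, "y": 5, "z": 0, "roll": 0}, {"x": -2.5, "y": 5, "z": 0, "roll": 0}])

```text
time_s: 27.82
tcp_pos: [0.4118, 0.3184, 0.2224]
eef_rot: [0.633, 0.774, -0.0, 0.0]
wrist_force: [0.1, -0.9, -0.4]
finger_gap: 0.65
grasp_force: 0.0
```

```bash
python3 - <<'E'
from fit import *
G={n:optics.grab_frame(n) for n in("top","side")}
for n in G: print(n,[tuple(int(x) for x in s) for s,c,m in greens(n,G[n])])
a=cv2.resize(G["top"][150:310,240:410],None,fx=2.3,fy=2.3,interpolation=cv2.INTER_CUBIC);b=cv2.resize(G["side"][170:330,260:430],None,fx=2.3,fy=2.3,interpolation=cv2.INTER_CUBIC)
cv2.imwrite("pics/c7.png",np.hstack([a,b])[:,:,::-1])
E
```

```text
top [(289, 226, 8, 13, 80), (329, 265, 11, 9, 77), (107, 438, 12, 8, 64), (0, 445, 53, 35, 1147)]
side [(314, 202, 11, 26, 199), (0, 214, 41, 39, 403), (315, 239, 13, 28, 304)]
```

View pics/c7.png

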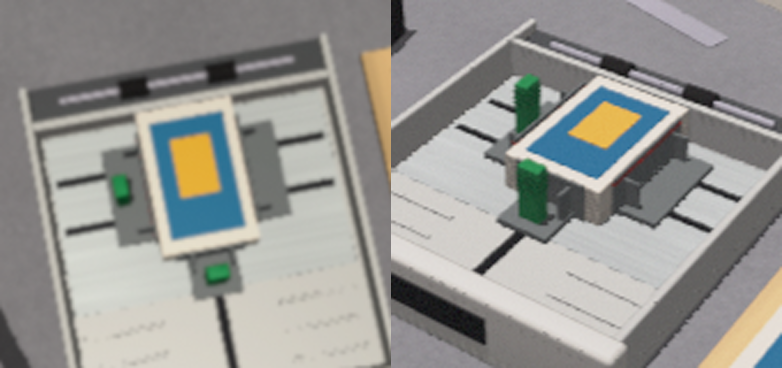

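In both views the stack is square against the feed wall, the stop is at its back edge (grip at the same pixels as when I released it), and the guides stand snug on both sides. The arm is clear, so I hand the job in.

```bash
python3 -c "
from workcell import ctrl
print(ctrl.finish_job())"
```

```text
the job is handed in; nothing more can be done
None
```

I handed the job in at about 28 s: the stop holds the stack square against the feed wall, and the side guides nipped it at about 5 N a side before I eased them back about 1 mm and let go.

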